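# Start the clinic centrifuge under its green guard

### The job

Start the small white centrifuge (the machine with the round grey lid): flip its green guard cover up and back until it stays open by itself, then press the green start button beneath it all the way down and let go, leaving the cover standing open. Leave the yellow cover on the tube heater beside it shut.

Things in the scene. Friction and masses are not known exactly. Their poses are not given: they have to be found in the camera images.
- centrifuge: White bench machine, fixed: 230 mm deep, 200 wide, round grey lid on its higher rear part (top 138 mm above the table). The front deck, 85 mm above the table, carries the green cover and button. Origin on the table; x from its front (control side, x = -98 mm) to its back, y left, z up; yaw within 20 degrees of facing the robot. It may stand left or right.
- heater: The tube heater, fixed beside the centrifuge: same size, layout and frame, but with a metal block of tubes on top and a yellow cover with a black ball knob. Its cover stays shut.
- centrifuge_knob (a point): Centre of the black ball knob, 18 mm in diameter, on a steel stem at the middle of the cover's free front edge. Shut, it is 115 mm above the table and overhangs the machine's front face by 19 mm, with free space on both sides and below. Pinch it from above, fingers closing along machine y; the ball pivots between them as the cover swings.
- centrifuge_hinge (a point): Hinge axis of the green cover, along the machine's y, at x = -35 mm, z = 111 mm of the machine frame. The knob's centre lies 82 mm in front of and 4 mm above it when shut. The green cover is a small shell 58 mm long, 62 mm wide, 24 mm high. The point turns with the cover; use its position only.
- centrifuge_cover (a joint): Angle of the green cover, rad: 0 shut, 1.57 upright, 2.1 at its stop, leaning back. It is light (50 g) and nearly free: let go well before upright it falls shut, let go past about 1.8 it stays open.
- centrifuge_button_top (a point): Centre of the top face of the green push button, 30 mm in diameter, facing up: 30 mm in front of the hinge axis (x = -65 mm, y = 0), 107 mm above the table, hidden while the cover is shut.
- centrifuge_button (a joint): Travel of the green button, m: 0 up, 0.006 fully down. Sprung: fully down takes about 5 N; it comes back when let go.
- heater_cover (a joint): Angle of the yellow cover on the tube heater, rad: 0 shut. To be left shut.

How it is judged:
By the outcome, as a careful person would: the job done as asked, in the order asked, and still so for the second after the job is handed in, with the robot touching nothing.
It also fails if it takes over 48 s, if anything falls off the work surface, if the arm or the gripper's body presses on something with over 40 N, if the wrist force passes 120 N, or if a joint passes its speed limit or range.

### The arm

A 7-joint arm with a two-finger parallel gripper is mounted at the origin on the work surface. World frame = base frame: x ahead of the robot, y to its left, z up, the work surface at z = 0. Lengths are in m, angles in rad, forces in N, time in s.
With the tool pointing down it reaches from about 0.425 to 1.025 m from the base axis. Payload 9.4 kg.
Tool frame: the origin (TCP) lies on the mounting face of the last link; the fingertips stand 173 mm ahead of it and the grasp point (between the pads) lies 155 mm ahead of it; y points along the fingers, z is the direction in which the jaws open and shut, and the axes are right-handed (so a half turn about y gives the same grasp; the last joint's range is limited). The gripper opens to 85 mm and grips with 20 to 120 N. Pads are 22 mm wide; open, the fingers measure 114 mm over their backs; the gripper's body (76 mm by 85 mm) begins 54 mm behind the grasp point. The pads swing forward as they close: fully open they stand 13 mm farther back than shut.
Start: joints at [1.12, 0.599, -0.003, 1.599, 0.002, 0.943, -0.08], TCP at [0.265, -0.675, 0.405] pointing down, gripper open.
Joint ranges: [-2.57, 2.57], [-0.35, 1.97], [-1.29, 1.29], [0.11, 2.56], [-1.05, 4.19], [0.11, 1.86], [-2.63, 2.63]. Speed limits (rad/s): [2.22, 2.22, 3.01, 3.01, 3.14, 3.14, 3.14].

### API

Orientations are given as a unit quaternion [x, y, z, w].
In Python, from station import robot, read_camera, order gives the robot as it stands.
- The arm moves only by the tool jog_arm, never from a script. Its argument "commands" is a list of rows, each a list of 7 numbers: the shift along the world's x, y, z in cm, then the turn, a rotation vector about the world's x, y, z in rad, then the finger opening in cm, from 0 to 8.54. In form: [[tx, ty, tz, rx, ry, rz, jaw], ...]. A call has 1 to 20 rows; each row shifts and turns the pose as measured when the row begins; what a row does not reach is not made up. A row lasts 1/8 s, in which the tool goes at most 62.5 mm and 10.7 degrees, less where a joint would pass 70% of its speed; a pose out of reach is approached as far as the arm can. A call with a gripper value outside its range is refused whole. The fingers move at their own pace and stop on an object; "squeeze" is the grip in N (left out, the last holds). Time passes only in rows, so rows that do not move let the fingers close. It gives the time, the measured TCP pose, the force and the opening at its end, in the units of the state.
- robot.read_state(): the state, without advancing time (a new reading comes with each control period).
- read_camera(name): name is "side" or "top" or "wrist"; returns a dict with "image" (480x640x3 uint8, red, green, blue), "K" (3x3 intrinsics, pixels), "eye" and "attitude" of the camera in the world. Camera axes: x right, y up, looking along -z (the intrinsics and any distortion apply to the point x, -y, -z); pixel columns grow to the right and rows downward; lengths in m; the calibration is good to about 2 mm. A picture is of the moment at which its call begins. There is no depth.
- order.job_done(): hands the job in, once; it reports no verdict.
The state is a dict: "time_s": time; "joint_positions": joint angles; "qvel": joint speeds; "tau": joint torques, N m; "position": TCP position; "eef_rot": TCP orientation; "contact_force": force on the tool from outside, world axes, zero at the start; "torque": the same for the moment, N m; "gripper_width": finger opening in m.
Only numpy, scipy, OpenCV 4.12 (cv2) and the standard library are available. Lean on these libraries where they do the work, as an engineer would, in place of code of your own. Each camera call takes 0.05 s, during which the arm holds its last target.

## Working session

There is one attempt and no reset: what is moved stays moved. The work goes in short steps, Python scripts to look and compute and a tool call to move; the robot and the scene stay as the last step left them, time stands still between calls to the robot, and variables do not carry over. Pictures are saved under pics/ and viewed, and the job is handed in when it is done.

Besides the shell and the picture viewer there is one more tool, called after ">>>" as name(argument=value, ...) on one line, values as JSON. jog_arm: Moves the arm, as the interface text tells. Its arguments: {"type":"object","properties":{"commands":{"type":"array"},"squeeze":{"type":"number"}},"required":["commands"]}

```bash
ls; mkdir -p pics; python3 - <<'E'
from station import robot, read_camera
import cv2
s=robot.read_state(); print(s)
for n in ["side","top","wrist"]:
    c=read_camera(n); cv2.imwrite(f"pics/{n}0.png",c["image"][:,:,::-1]); print(n,{k:v for k,v in c.items() if k!="image"})
E
```

```text
pics
{'time_s': 0.0, 'joint_positions': array([ 1.12031396,  0.60014388, -0.00253831,  1.60016435,  0.0017854 ,
        0.94291207, -0.07983043]), 'qvel': array([-0.00121286, -0.00022735, -0.0002686 , -0.00033869,  0.00133984,
        0.00016363, -0.00018346]), 'tau': array([-4.04622951e-04, -7.76455951e+01,  1.56433962e+00, -2.58012897e+01,
        1.21746227e-02,  9.00682120e-03, -2.48836983e-05]), 'position': array([ 0.26465266, -0.67473696,  0.40379095]), 'eef_rot': array([-0.13154414,  0.69534586, -0.69423897,  0.13123463]), 'contact_force': array([-0.29161723,  0.25784946,  0.01885395]), 'torque': array([ 0.02174379, -0.02981018, -0.04023013]), 'gripper_width': 0.085367436801447}
side {'K': array([[453.76959754,   0.        , 325.33465568],
       [  0.        , 453.76959754, 247.13073949],
       [  0.        ,   0.        ,   1.        ]]), 'eye': array([ 0.38406874, -0.60290599,  0.74216794]), 'attitude': array([ 0.36327089, -0.06003389, -0.13348712,  0.92011487])}
top {'K': array([[507.13513191,   0.        , 326.12098314],
       [  0.        , 507.13513191, 234.89961823],
       [  0.        ,   0.        ,   1.        ]]), 'eye': array([ 0.37541542, -0.03056235,  1.07976541]), 'attitude': array([ 0.07982116, -0.0682746 , -0.64420584,  0.75760543])}
wrist {'K': array([[395.30646463,   0.        , 320.45828382],
       [  0.        , 395.30646463, 240.43609143],
       [  0.        ,   0.        ,   1.        ]]), 'eye': array([ 0.32879411, -0.64893266,  0.37252335]), 'attitude': array([-0.11310735,  0.0780664 , -0.55782853,  0.81849844])}
```

View pics/top0.png

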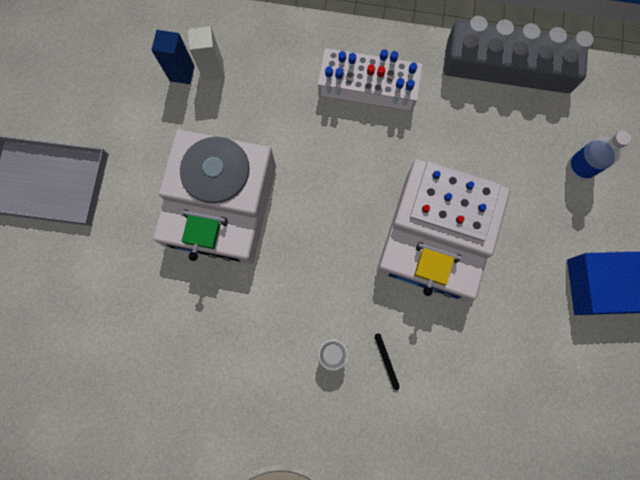

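View pics/side0.png

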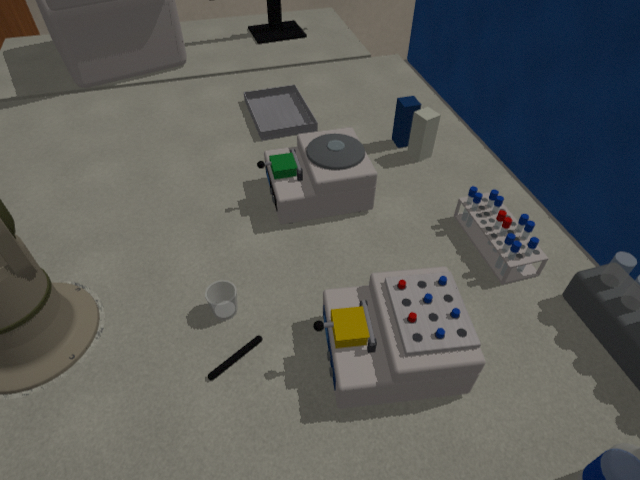

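View pics/wrist0.png

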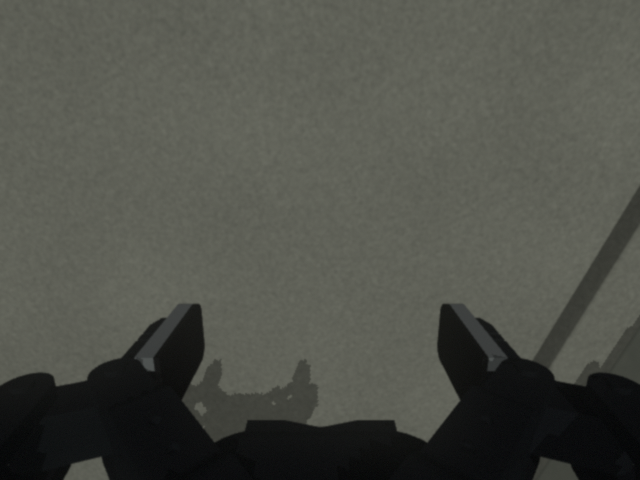

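```bash
cat > h.py <<'E'
import numpy as np, cv2
from scipy.spatial.transform import Rotation as R
def proj(c,P):
    p=R.from_quat(c["attitude"]).inv().apply(np.atleast_2d(P)-c["eye"]); p=p*[1,-1,-1]
    q=p@c["K"].T; return q[:,:2]/q[:,2:]
def onz(c,uv,z):
    d=np.linalg.inv(c["K"])@np.array([uv[0],uv[1],1.0])
    d=R.from_quat(c["attitude"]).apply(d*[1,-1,-1]); e=c["eye"]; return e+d*(z-e[2])/d[2]
def crop(img,x0,y0,w,h,s,name):
    cv2.imwrite(name,cv2.resize(img[y0:y0+h,x0:x0+w,::-1],None,fx=s,fy=s,interpolation=cv2.INTER_CUBIC))
def blob(m):
    n,l,st,ce=cv2.connectedComponentsWithStats(m.astype(np.uint8)); i=1+np.argmax(st[1:,4]); return ce[i],st[i]
E
python3 - <<'E'
from h import *
from station import read_camera
import pickle
t=read_camera("top"); s=read_camera("side"); pickle.dump((t,s),open("c0.pkl","wb"))
crop(t["image"],145,120,140,150,4,"pics/t1.png"); crop(s["image"],240,110,150,120,5,"pics/s1.png")
for c,x,y,nm in [(t,193,256,"t"),(s,261,164,"s")]:
    im=c["image"].astype(int); w=im[y-10:y+11,x-10:x+11].max(2); m=w<45
    ce,st=blob(m); k=(ce[0]+x-10,ce[1]+y-10); print(nm,k,st,onz(c,k,0.115))
    print(w[::2,::2])
E
```

```text
t (np.float64(192.78333333333333), np.float64(256.0833333333333)) [ 6  6  9  9 60] [0.49637983 0.24896598 0.115     ]
[[109 107 110 120 114 113 139  85  78  58  54]
 [ 46  40  56  66  89 117 124  93 114 112 108]
 [ 85  88  84  67  67 127 118  52  68  83 103]
 [100 104 101  83  44  66  68  53  11   5  15]
 [101  97  95  44  14  13   8  49  87  77  57]
 [100  97  96  19  12   9  12  31  98  99  95]
 [ 93 102  96  21   9  11   5  55  99  96  96]
 [ 94  92  96  94  47  29  53  97  95 100  94]
 [ 94  93  97  95  97  95 100  95  89  90  96]
 [ 97  96  94  95  98  94  90  94  94  94  93]
 [ 96  97  96  91 100 100  98  96  97  97  95]]
s (np.float64(260.45238095238096), np.float64(164.0952380952381)) [ 6  7  8  7 42] [0.49548408 0.24847843 0.115     ]
[[124 125 123 123 120 120 115 105 139 137 127]
 [120 122 122 122 121 122 118  94 134  85  93]
 [125 123 122 118 119 121 116  86 124  93  91]
 [123 123 121 121 104  99 112  82 111  96  93]
 [119 122 122  93  11  19  43  77  99  98  88]
 [121 124 125  31  11  15  10  75  68  74  66]
 [121 121 121  83  11   9  28  56  78 101  53]
 [121 121 124 120  80  75  95  74  50  93  64]
 [125 124 122 122 123 120 120 101  35  90  79]
 [120 122 123 119 122 121 122 111  55  83  87]
 [124 123 122 120 121 123 120 115  67  59  94]]
```

```bash
sleep 0
```

```text
(no output)
```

View pics/t1.png

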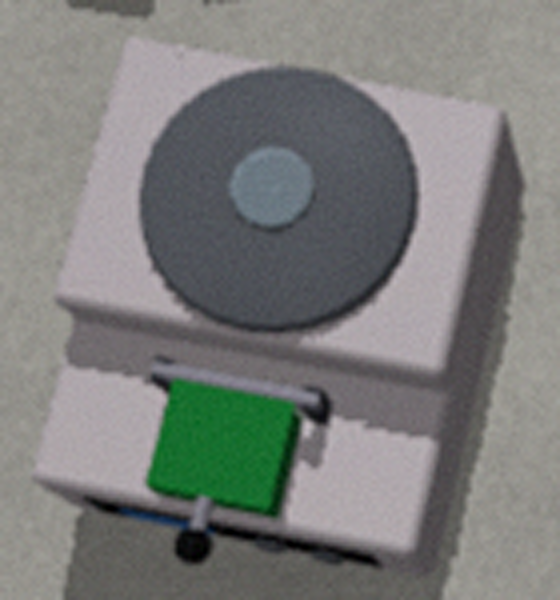

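View pics/s1.png

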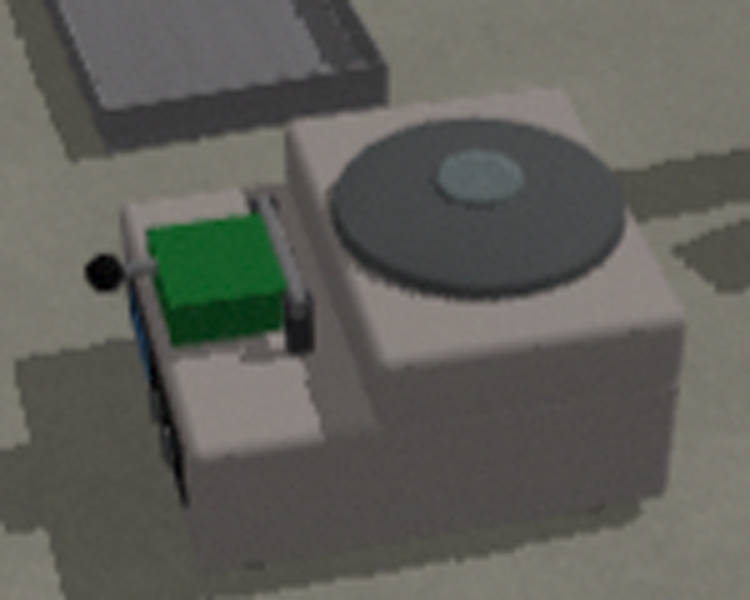

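```bash
python3 - <<'E'
from h import *
import pickle
t,s=pickle.load(open("c0.pkl","rb"))
k=(onz(t,(192.8,256.1),.115)+onz(s,(260.5,164.1),.115))/2
def yaw(a,b): d=b-a; return np.degrees(np.arctan2(d[1],d[0]))
T=lambda x,y:(145+(x-1.5)/4,120+(y-1.5)/4); S=lambda x,y:(240+(x-2)/5,110+(y-2)/5)
L=onz(t,T(279,199),.136); print("lidT",L,yaw(k,L))
L2=onz(s,S(478,205),.136); print("lidS",L2,yaw(k,L2))
a,b=onz(t,T(155,362),.111),onz(t,T(326,395),.111); print("hinge",a,b,yaw(b,a)-90,np.linalg.norm(a-b),(a+b)/2)
a,b=onz(t,T(36,478),.085),onz(t,T(410,552),.085); print("deck",a,b,yaw(b,a)-90,np.linalg.norm(a-b))
a,b=onz(t,T(60,298),.13),onz(t,T(440,372),.13); print("rear front edge",yaw(b,a)-90,np.linalg.norm(a-b))
a,b=onz(t,T(128,38),.13),onz(t,T(502,112),.13); print("rear back edge",yaw(b,a)-90,np.linalg.norm(a-b))
im=t["image"].astype(int); m=(im[...,1]>im[...,0]+30)&(im[...,1]>im[...,2]+30)
m[:, :140]=0; ce,st=blob(m); print(ce,st)
E
```

```text
lidT [0.66874213 0.2381392  0.136     ] -3.4910175938874968
lidS [0.66612117 0.22395861 0.136     ] -8.266414789145783
hinge [0.58382108 0.28820293 0.111     ] [0.58095089 0.20156346 0.111     ] -1.897396700925313 0.0866870050600228 [0.58238599 0.2448832  0.111     ]
deck [0.52119592 0.34240665 0.085     ] [0.51445878 0.15045819 0.085     ] -2.0101832552041827 0.1920666533846861
rear front edge -2.04697063231923 0.1898265547340071
rear back edge -2.548176751691898 0.19232759556666312
[200.11991199 230.96479648] [182 215  37  34 909]
```

```bash
python3 - <<'E'
from h import *
from station import robot
s=robot.read_state(); M=R.from_quat(s["eef_rot"]).as_matrix(); print(M.round(3))
yw=-0.04
jaw=np.array([-np.sin(yw),np.cos(yw),0])
for sg in (1,-1):
    z=jaw*sg; y=np.array([0,0,-1.]); x=np.cross(y,z); T=np.c_[x,y,z]
    print(sg,R.from_matrix(T@M.T).as_rotvec())
E
```

```text
[[-0.931 -0.     0.365]
 [-0.365  0.001 -0.931]
 [ 0.    -1.    -0.001]]
1 [ 3.19423262e-04 -9.75560043e-04  2.72776500e+00]
-1 [-7.05044448e-04 -2.30849551e-04 -4.13827468e-01]
```

>>> jog_arm(commands=[[2.7,4.1,0.2,0,0,0.137,6],[2.7,4.1,0.2,0,0,0.137,6],[2.7,4.1,0.2,0,0,0.137,6],[2.7,4.1,0.2,0,0,0.137,6],[2.7,4.1,0.2,0,0,0.137,6],[2.7,4.1,0.2,0,0,0.137,6],[2.7,4.1,0.2,0,0,0.137,6],[2.7,4.1,0.2,0,0,0.137,6],[0.3,5,0,0,0,0.137,6],[0.3,5,0,0,0,0.137,6],[0.3,5,0,0,0,0.137,6],[0.3,5,0,0,0,0.137,6],[0.3,5,0,0,0,0.137,6],[0.3,5,0,0,0,0.137,6],[0.3,5,0,0,0,0.137,6],[0,5,-0.3,0,0,0.137,6],[0,5,-0.3,0,0,0.137,6],[0,5,-0.3,0,0,0.137,6],[0,5,-0.3,0,0,0.137,6]])

```text
time_s: 2.62
position: [0.5045, 0.2272, 0.4097]
eef_rot: [-0.705, 0.028, -0.035, 0.708]
contact_force: [-0.1, -0.2, -0.1]
gripper_width: 0.06
```

```bash
cat >> h.py <<'E'
def dev(s,yw=-0.04,tilt=0,g=0.155):
    M=R.from_quat(s["eef_rot"]).as_matrix()
    z=np.array([-np.sin(yw),np.cos(yw),0]); y=np.array([0,0,-1.]); T=np.c_[np.cross(y,z),y,z]
    T=R.from_rotvec(z*tilt).as_matrix()@T
    return R.from_matrix(T@M.T).as_rotvec(), s["position"]+g*M[:,1]
E
python3 - <<'E'
from h import *
from station import robot,read_camera
s=robot.read_state(); print(dev(s), s["joint_positions"].round(2))
w=read_camera("wrist"); cv2.imwrite("pics/w1.png",w["image"][:,:,::-1])
k=np.array([.4959,.2487,.115]); print("pred knob",proj(w,k))
t=read_camera("top"); cv2.imwrite("pics/t2.png",t["image"][:,:,::-1])
E
```

```text
(array([-0.00363717,  0.00898668,  0.0493109 ]), array([0.50594254, 0.22768045, 0.25469429])) [ 0.04  0.49 -0.8   1.96  0.46  0.87  0.47]
pred knob [[348.14306084 214.3584799 ]]
```

View pics/w1.png

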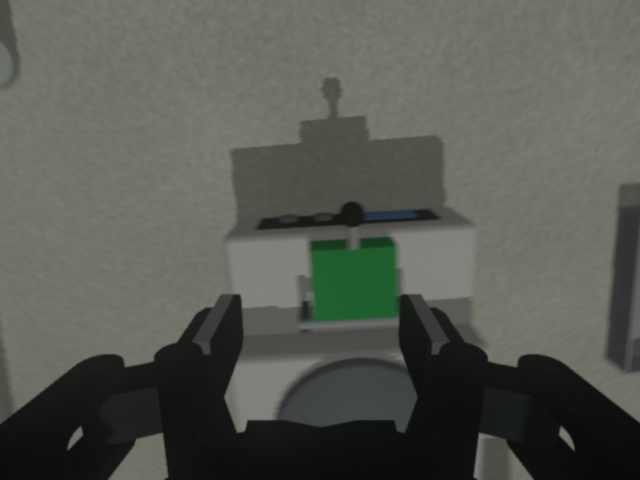

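```bash
python3 - <<'E'
from h import *
from station import robot,read_camera
w=read_camera("wrist"); im=w["image"].astype(int).max(2)
sub=im[198:226,338:364]; print(sub[::2,::2])
m=sub<30; m[16:]=m[16:]&True; ce,st=blob(m); print(ce+[338,198],st)
print("knob",onz(w,(351.5,213),.115))
a,b=onz(w,(300,329),.111),onz(w,(399,322),.111); d=b-a; print("hinge",a,b,np.degrees(np.arctan2(d[1],d[0]))-90)
a,b=onz(w,(229,238),.085),onz(w,(474,226),.085); d=b-a; print("deck",np.linalg.norm(d),(a+b)/2,np.degrees(np.arctan2(d[1],d[0]))-90)
cv2.imwrite("pics/w1c.png",cv2.resize(w["image"][190:350,220:490,::-1],None,fx=2.9,fy=2.9,interpolation=cv2.INTER_CUBIC))
E
```

```text
[[76 78 80 77 79 81 81 80 77 77 78 78 79]
 [78 77 78 77 78 79 78 77 78 80 80 79 79]
 [77 77 77 78 78 78 79 79 80 82 81 78 76]
 [52 45 44 55 67 75 79 80 80 81 80 78 77]
 [23 23 23 24 27 49 73 79 79 81 82 79 78]
 [22 23 22 21 22 25 43 76 81 80 80 78 77]
 [23 23 22 23 22 26 24 51 77 79 78 78 76]
 [24 24 24 24 23 24 22 32 66 76 76 75 74]
 [24 25 24 25 25 25 23 25 52 66 60 58 56]
 [24 26 25 25 25 25 26 25 46 64 65 67 67]
 [24 24 27 26 25 24 24 27 50 69 68 68 69]
 [24 27 26 25 25 25 24 27 57 70 70 71 71]
 [26 28 27 27 27 24 27 29 52 50 51 48 46]
 [26 27 28 25 26 26 25 24 24 26 25 26 26]]
[345.47840532 216.29900332] [  0   7  26  21 301]
knob [0.49418249 0.25630932 0.115     ]
hinge [0.58081714 0.21248448 0.111     ] [0.58152913 0.28704013 0.111     ] -0.5471467366645442
deck 0.18836721754937683 [0.51581797 0.25738544 0.085     ] -2.000772588644338
```

View pics/w1c.png

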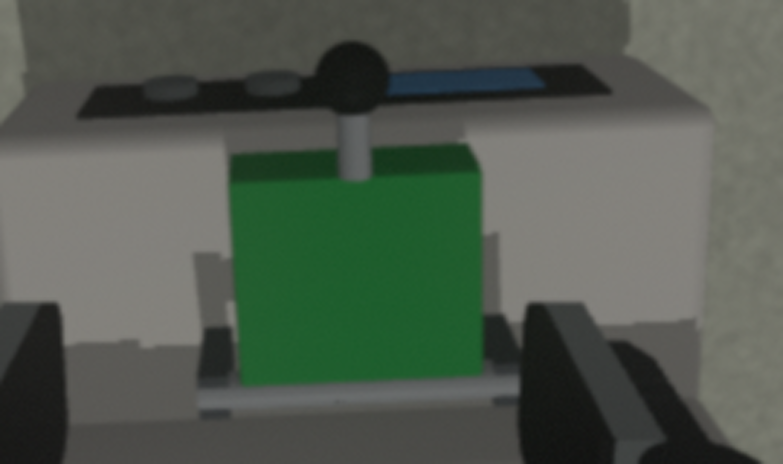

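```bash
python3 - <<'E'
from h import *
from station import robot,read_camera
w=read_camera("wrist"); im=w["image"].astype(int)
s=robot.read_state(); print(s["position"],dev(s))
C=lambda x,y:(220+(x-1)/2.9,190+(y-1)/2.9)
print("knob pred",proj(w,[.4959,.2487,.115]),"knob",onz(w,C(353,78),.115), C(353,78))
a,b=onz(w,C(200,398),.111),onz(w,C(518,382),.111); d=b-a; print("hinge",a,b,np.degrees(np.arctan2(d[1],d[0]))-90)
a,b=onz(w,C(0,140),.085),onz(w,C(710,118),.085); d=b-a; print("deck",np.linalg.norm(d),(a+b)/2,np.degrees(np.arctan2(d[1],d[0]))-90)
a,b=onz(w,C(232,183),.113),onz(w,C(478,172),.113); d=b-a; print("cover front",np.linalg.norm(d),(a+b)/2,np.degrees(np.arctan2(d[1],d[0]))-90)
E
```

```text
[0.50435944 0.22635875 0.40938815] (array([-0.00372659,  0.00787856,  0.05225658]), array([0.50559514, 0.2269042 , 0.25439403]))
knob pred [[345.72624271 215.71258312]] knob [0.49621711 0.24571132 0.115     ] (341.37931034482756, 216.55172413793105)
hinge [0.5781205  0.20019441 0.111     ] [0.58108436 0.28239078 0.111     ] -2.065094680421396
deck 0.1881021440180115 [0.51700887 0.24635558 0.085     ] -3.329226906561715
cover front 0.05969170255590762 [0.52135804 0.24443606 0.113     ] -2.4976958486550416
```

>>> jog_arm(commands=[[-0.2,0.4,-2.0,0,-0.001,0.009,6],[-0.2,0.4,-2.3,0,0.002,0.009,6],[-0.2,0.4,-2.4,0,0.002,0.009,6],[-0.2,0.4,-2.4,0,0.002,0.009,6],[-0.1,0.3,-2.3,0,0.002,0.009,6],[-0.1,0.15,-1.6,0,0.001,0.009,6],[0,0,0,0,0,0,6]], squeeze=20)

```text
time_s: 3.7
position: [0.4969, 0.2358, 0.2761]
eef_rot: [0.708, -0.02, 0.022, -0.705]
contact_force: [-0.6, -0.5, -0.0]
gripper_width: 0.0599
```

```bash
python3 - <<'E'
from h import *
from station import robot,read_camera
s=robot.read_state(); print(s["position"],dev(s),s["contact_force"])
w=read_camera("wrist"); crop(w["image"],120,150,400,300,2,"pics/w3.png")
w=read_camera("side"); crop(w["image"],200,60,200,150,4,"pics/s3.png")
E
```

```text
[0.49692813 0.2358223  0.27612647] (array([0.00414945, 0.00238622, 0.01860311]), array([0.49729199, 0.23517573, 0.12112824])) [-0.61916809 -0.53830116 -0.03400805]
```

View pics/w3.png

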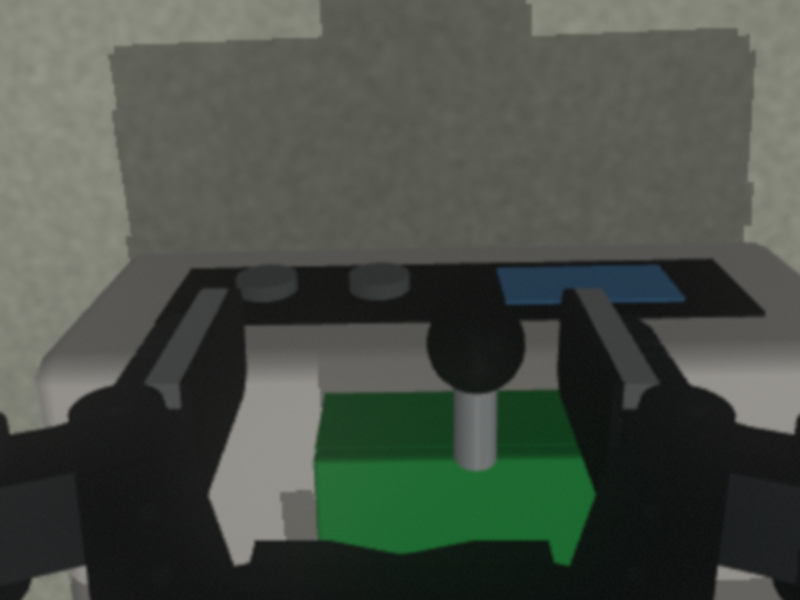

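View pics/s3.png

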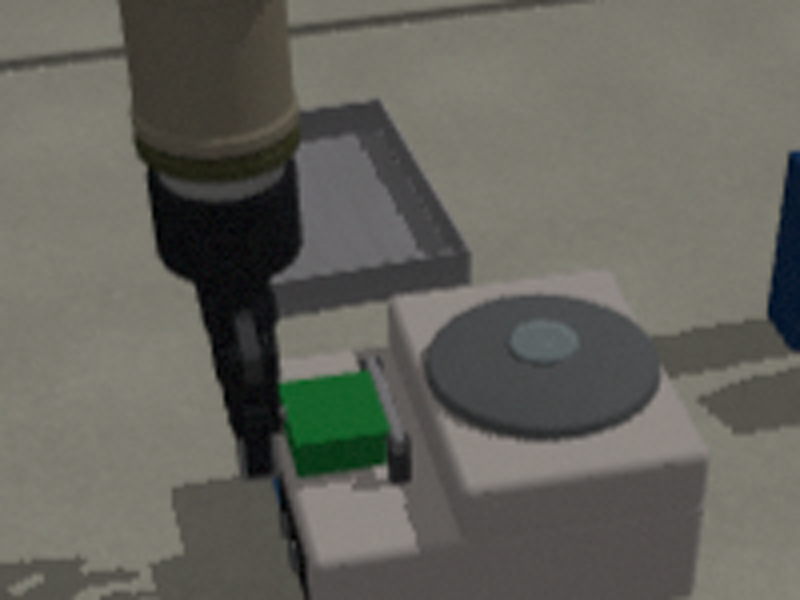

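>>> jog_arm(commands=[[0,1.0,-0.1,0.004,0.002,0.018,6],[0,0.6,-0.1,0,0,0.01,6],[0,0,0,0,0,0,6]])

```text
time_s: 4.18
position: [0.4978, 0.2538, 0.2771]
eef_rot: [-0.706, 0.009, -0.012, 0.708]
contact_force: [-0.5, -1.1, 0.1]
gripper_width: 0.0595
```

```bash
python3 - <<'E'
from h import *
from station import robot,read_camera
s=robot.read_state(); print(s["position"],dev(s),s["contact_force"])
w=read_camera("wrist"); crop(w["image"],120,150,400,300,2,"pics/w4.png"); print(proj(w,[.496,.2475,.115]))
E
```

```text
[0.49777451 0.25376552 0.27706807] (array([-0.00298972,  0.00482015, -0.01073167]), array([0.49851913, 0.25423293, 0.12207056])) [-0.49597552 -1.11058606  0.09184299]
[[299.97723746 319.28908243]]
```

View pics/w4.png

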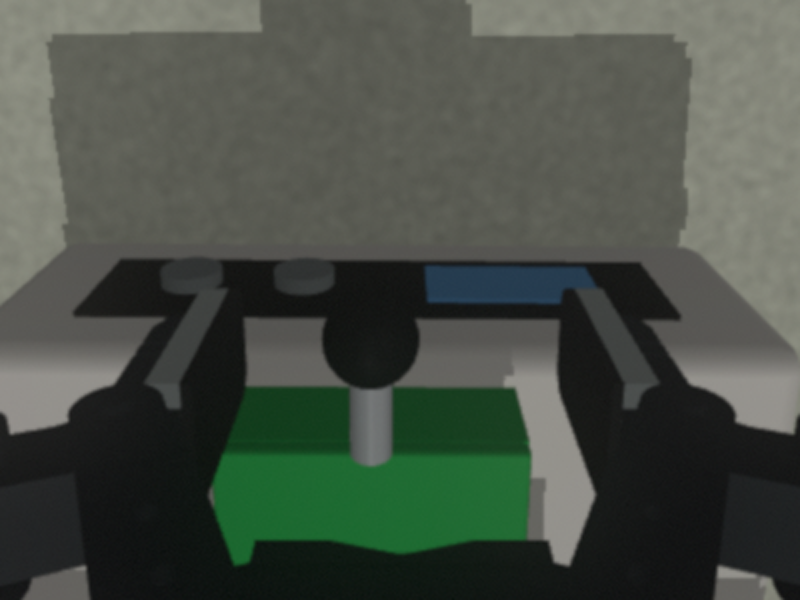

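>>> jog_arm(commands=[[0,-0.5,-0.3,0,0,-0.005,6],[0,0,0,0,0,0,6],[0,0,0,0,0,0,3],[0,0,0,0,0,0,3]])

```text
time_s: 4.72
position: [0.4978, 0.2476, 0.2738]
eef_rot: [-0.706, 0.011, -0.014, 0.708]
contact_force: [-0.7, -1.2, 0.2]
gripper_width: 0.0297
```

```bash
python3 - <<'E'
from h import *
from station import robot,read_camera
s=robot.read_state(); print(s["position"],dev(s),s["contact_force"],s["gripper_width"])
w=read_camera("wrist"); crop(w["image"],120,150,400,300,2,"pics/w5.png"); print(proj(w,[.496,.2475,.115]))
E
```

```text
[0.49777378 0.24757307 0.27383907] (array([-0.00201364,  0.00472083, -0.00428579]), array([0.49850483, 0.24788675, 0.11884111])) [-0.71051382 -1.15155915  0.19641891] 0.029710011810236477
[[317.3909882  323.20518061]]
```

View pics/w5.png

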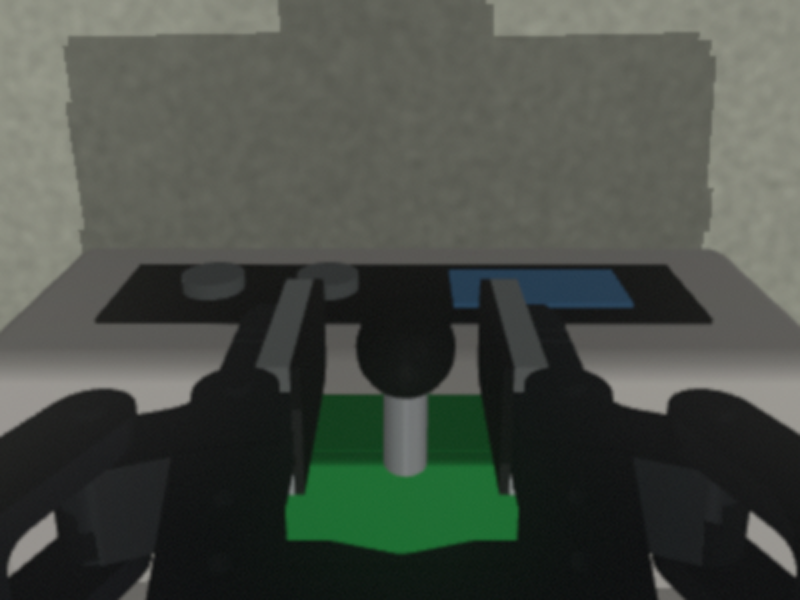

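Knob at about (322, 324), centred between the fingers. Closing on it.

>>> jog_arm(commands=[[0,0,0,0,0,0,1],[0,0,0,0,0,0,1],[0,0,0,0,0,0,1],[0,0,0,0,0,0,1]], squeeze=20)

```text
time_s: 5.28
position: [0.4978, 0.2481, 0.274]
eef_rot: [-0.706, 0.011, -0.014, 0.708]
contact_force: [-0.6, -1.0, -0.5]
gripper_width: 0.0158
```

```bash
python3 - <<'E'
import numpy as np
th=np.arange(0,2.11,.1); x=-8.2*np.cos(th)+.4*np.sin(th); z=8.2*np.sin(th)+.4*np.cos(th)
for a,b,c,d,e in zip(th[1:],np.diff(x),np.diff(z),x[1:]-x[0],z[1:]-z[0]): print(f"{a:.1f} {b:.2f} {-.04*b:.2f} {c:.2f}  cum {d:.2f} {-0.04*d:.2f} {e:.2f}")
E
```

```text
0.1 0.08 -0.00 0.82  cum 0.08 -0.00 0.82
0.2 0.16 -0.01 0.80  cum 0.24 -0.01 1.62
0.3 0.24 -0.01 0.78  cum 0.48 -0.02 2.41
0.4 0.32 -0.01 0.76  cum 0.80 -0.03 3.16
0.5 0.39 -0.02 0.72  cum 1.20 -0.05 3.88
0.6 0.46 -0.02 0.68  cum 1.66 -0.07 4.56
0.7 0.53 -0.02 0.63  cum 2.19 -0.09 5.19
0.8 0.59 -0.02 0.57  cum 2.77 -0.11 5.76
0.9 0.64 -0.03 0.51  cum 3.42 -0.14 6.27
1.0 0.69 -0.03 0.44  cum 4.11 -0.16 6.72
1.1 0.73 -0.03 0.37  cum 4.84 -0.19 7.09
1.2 0.76 -0.03 0.30  cum 5.60 -0.22 7.39
1.3 0.79 -0.03 0.22  cum 6.39 -0.26 7.61
1.4 0.81 -0.03 0.14  cum 7.20 -0.29 7.75
1.5 0.82 -0.03 0.06  cum 8.02 -0.32 7.81
1.6 0.82 -0.03 -0.02  cum 8.84 -0.35 7.78
1.7 0.81 -0.03 -0.10  cum 9.65 -0.39 7.68
1.8 0.80 -0.03 -0.19  cum 10.45 -0.42 7.49
1.9 0.78 -0.03 -0.26  cum 11.23 -0.45 7.23
2.0 0.75 -0.03 -0.34  cum 11.98 -0.48 6.89
2.1 0.71 -0.03 -0.41  cum 12.69 -0.51 6.48
```

>>> jog_arm(commands=[[0.1,0,0.8,0,0,0,1],[0.15,0,0.8,0,0,0,1],[0.25,0,0.8,0,0,0,1],[0.3,0,0.75,0,0,0,1],[0.4,0,0.7,0,0,0,1],[0,0,0,0,0,0,1]])

```text
time_s: 6.02
position: [0.511, 0.2477, 0.3157]
eef_rot: [-0.706, 0.011, -0.015, 0.708]
contact_force: [0.7, 1.1, -1.5]
gripper_width: 0.016
```

```bash
python3 - <<'E'
from h import *
from station import robot,read_camera
s=robot.read_state(); print(s["position"]-[.4978,.2481,.274],dev(s),s["contact_force"],s["gripper_width"])
w=read_camera("side"); crop(w["image"],200,60,200,150,4,"pics/s6.png")
E
```

```text
[ 0.01318262 -0.00044535  0.04167127] (array([-0.00282516,  0.00573729, -0.0040163 ]), array([0.51187101, 0.24809433, 0.16067444])) [ 0.73438904  1.13631457 -1.52156471] 0.015981042137183956
```

View pics/s6.png

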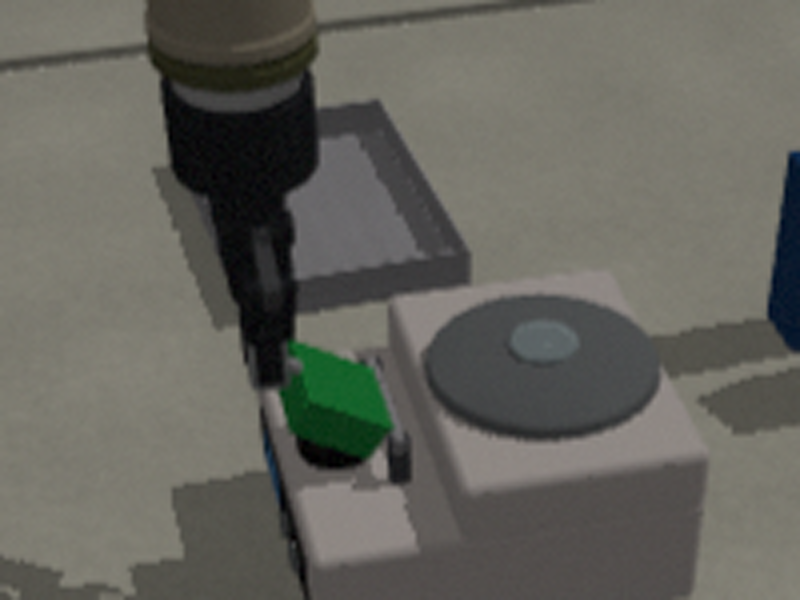

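>>> jog_arm(commands=[[0.45,0,0.65,0,0,0,1],[0.5,-0.05,0.6,0,0,0,1],[0.6,0,0.55,0,0,0,1],[0.65,-0.05,0.45,0,0,0,1],[0.7,0,0.4,0,0,0,1],[0.75,-0.05,0.3,0,0,0,1],[0.8,-0.05,0.2,0,0,0,1],[0,0,0,0,0,0,1]])

```text
time_s: 7.08
position: [0.5582, 0.2458, 0.349]
eef_rot: [-0.706, 0.011, -0.014, 0.708]
contact_force: [-0.9, 0.4, 0.4]
gripper_width: 0.0159
```

```bash
python3 - <<'E'
from h import *
from station import robot,read_camera
s=robot.read_state(); print(s["position"]-[.4978,.2481,.274],dev(s),s["contact_force"],s["gripper_width"])
w=read_camera("side"); crop(w["image"],200,60,200,150,4,"pics/s7.png")
E
```

```text
[ 0.06036102 -0.00225366  0.07499944] (array([-0.0030462 ,  0.00438312, -0.00464248]), array([0.5588393 , 0.24632008, 0.19400165])) [-0.87763516  0.43182121  0.39768079] 0.01591696302789596
```

View pics/s7.png

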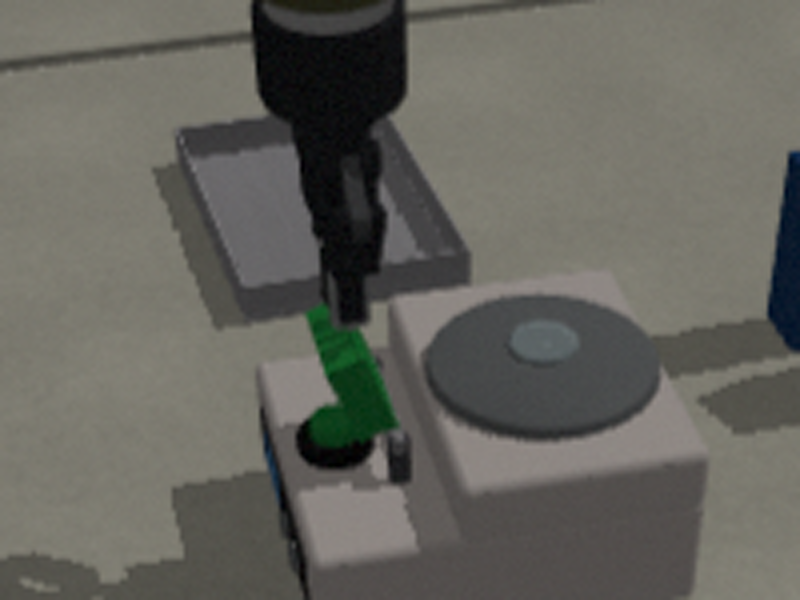

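>>> jog_arm(commands=[[0.8,0,0.2,0,0,0,1],[0.8,-0.05,0.1,0,0,0,1],[0.8,-0.05,0.0,0,0,0,1],[0.8,0,-0.05,0,0,0,1],[0.8,-0.05,-0.15,0,0,0,1],[0.8,-0.05,-0.2,0,0,0,1],[0.75,-0.05,-0.3,0,0,0,1],[0.35,0,-0.15,0,0,0,1],[0,0,0,0,0,0,1]])

```text
time_s: 8.25
position: [0.6212, 0.2435, 0.3423]
eef_rot: [-0.706, 0.011, -0.014, 0.708]
contact_force: [0.1, 0.1, 1.6]
gripper_width: 0.0164
```

```bash
python3 - <<'E'
from h import *
from station import robot,read_camera
s=robot.read_state(); print(s["position"]-[.4978,.2481,.274],dev(s),s["contact_force"],s["gripper_width"])
w=read_camera("side"); crop(w["image"],200,60,200,150,4,"pics/s8.png")
E
```

```text
[ 0.12344106 -0.00464729  0.06834761] (array([-0.00353046,  0.00407211, -0.00530021]), array([0.62187079, 0.24400159, 0.18734986])) [0.14956384 0.05327468 1.64097114] 0.016370163703569973
```

View pics/s8.png

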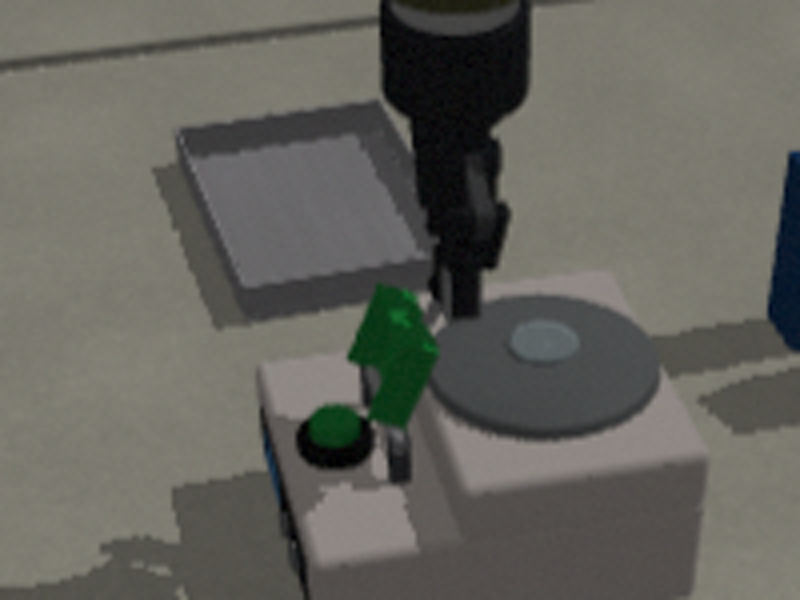

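>>> jog_arm(commands=[[0,0,0,0,0,0,3],[0,0,0,0,0,0,4],[0,0,0,0,0,0,5],[0,0,0,0,0,0,5],[0,0,1,0,0,0,5],[0,0,2,0,0,0,5],[0,0,3,0,0,0,5],[0,0,2,0,0,0,5]])

```text
time_s: 9.3
position: [0.6203, 0.2429, 0.4269]
eef_rot: [-0.706, 0.011, -0.013, 0.708]
contact_force: [-0.4, 0.0, -0.7]
gripper_width: 0.0501
```

```bash
python3 - <<'E'
from h import *
from station import robot,read_camera
s=robot.read_state(); print(s["position"],dev(s),s["contact_force"],s["gripper_width"])
w=read_camera("side"); crop(w["image"],200,60,200,150,4,"pics/s9.png")
w=read_camera("wrist"); cv2.imwrite("pics/w9.png",w["image"][:,:,::-1])
E
```

```text
[0.62028673 0.24294176 0.42687916] (array([-0.00195206,  0.00282233, -0.0061319 ]), array([0.62072326, 0.24324567, 0.27188007])) [-0.4236105   0.0070342  -0.66955869] 0.050098431176375635
```

View pics/s9.png

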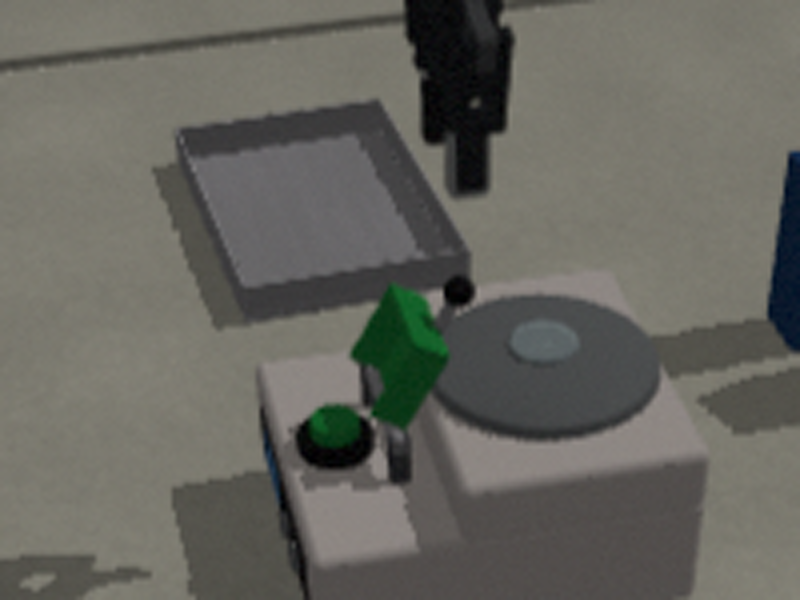

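View pics/w9.png

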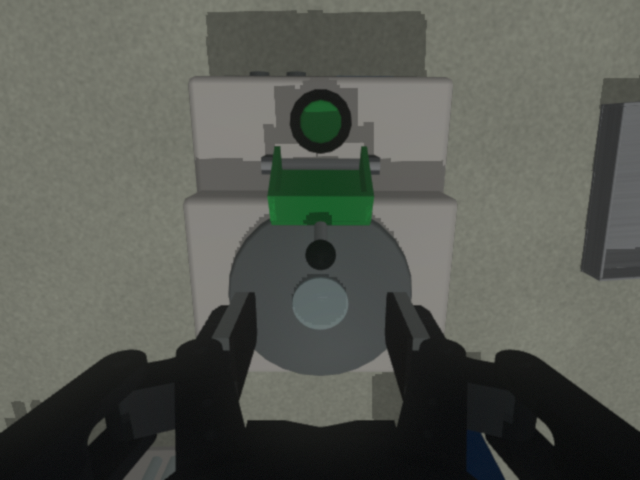

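```bash
python3 - <<'E'
from h import *
from station import robot,read_camera
w=read_camera("wrist"); im=w["image"].astype(int); s=robot.read_state(); print(s["position"])
m=(im[...,1]>im[...,0]+25)&(im[...,1]>im[...,2]+25); m[145:]=0
ce,st=blob(m); print(ce,st,onz(w,ce,.107)); print(proj(w,[.548,.2455,.107]))
d=read_camera("side"); im=d["image"].astype(int); m=(im[...,1]>im[...,0]+25)&(im[...,1]>im[...,2]+25); m[:,:270]=0;m[:,295:]=0;m[:160]=0;m[:, 294:]=0
ce,st=blob(m); print(ce,st,onz(d,ce,.107))
E
```

```text
[0.62028458 0.24278619 0.42585051]
[320.6899166 120.6884003] [ 301  100   40   43 1319] [0.54774935 0.2474772  0.107     ]
[[317.87799024 121.16211583]]
[283.18367347 165.84693878] [278 161  12  10  98] [0.54585682 0.23856948 0.107     ]
```

>>> jog_arm(commands=[[-2,0.0,0,0,-0.04,0,3],[-2,0.0,0,0,-0.04,0,1],[-2,0,0,0,-0.04,0,0],[-2,0,0,0,-0.04,0,0],[-2,0,0,0,-0.04,0,0],[-1,0,0,0,0,0,0],[0,0,0,0,0,0,0]])

```text
time_s: 10.38
position: [0.5065, 0.2399, 0.4177]
eef_rot: [-0.703, -0.057, -0.081, 0.704]
contact_force: [0.3, 0.6, -0.1]
gripper_width: 0.0
```

```bash
python3 - <<'E'
from h import *
from station import robot,read_camera
s=robot.read_state(); print(s["position"],dev(s,tilt=-.2,g=.173),s["contact_force"],s["gripper_width"])
E
```

```text
[0.50649012 0.2399236  0.4176933 ] (array([-0.00379709, -0.0034339 , -0.0058691 ]), array([0.54025558, 0.23939308, 0.24802123])) [ 0.25043487  0.63362939 -0.14084734] 7.301834039941875e-06
```

>>> jog_arm(commands=[[0.2,0.2,-2,0,0,0,0],[0.2,0.2,-2.5,0,0,0,0],[0.2,0.2,-2.5,0,0,0,0],[0.2,0.1,-2.5,0,0,0,0],[0.1,0,-2.0,0,0,0,0],[0,0,-0.6,0,0,0,0],[0,0,0,0,0,0,0]])

```text
time_s: 11.25
position: [0.5223, 0.2463, 0.2909]
eef_rot: [0.704, 0.054, 0.083, -0.704]
contact_force: [-0.5, -0.0, 0.8]
gripper_width: -0.0002
```

```bash
python3 - <<'E'
from h import *
from station import robot,read_camera
s=robot.read_state(); print(s["position"],dev(s,tilt=-.2,g=.173),s["contact_force"],s["gripper_width"])
w=read_camera("side"); crop(w["image"],200,60,200,150,4,"pics/s10.png")
w=read_camera("wrist"); cv2.imwrite("pics/w10.png",w["image"][:,:,::-1])
E
```

```text
[0.52226708 0.24633153 0.29088446] (array([-0.00397494, -0.00666052,  0.00087462]), array([0.5554784 , 0.24560198, 0.12110378])) [-0.50344371 -0.02765327  0.82720395] -0.00015335485015618332
```

View pics/s10.png

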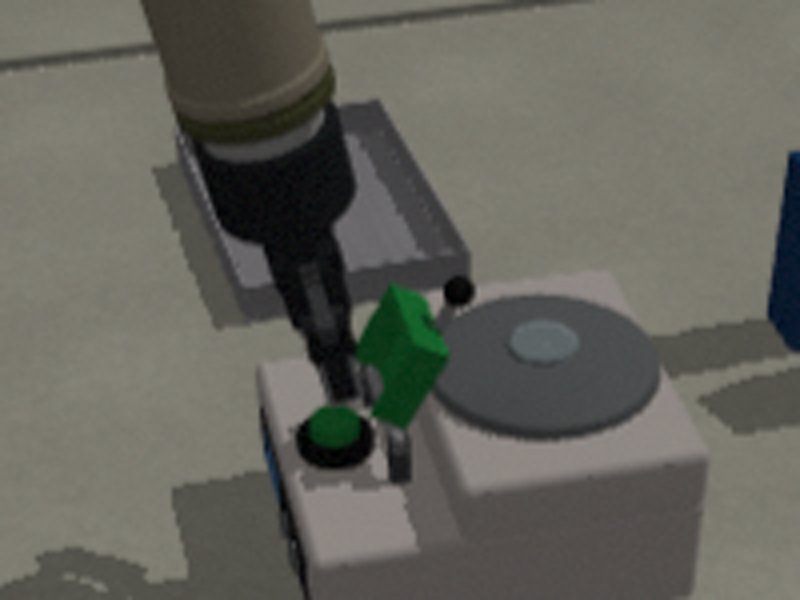

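View pics/w10.png

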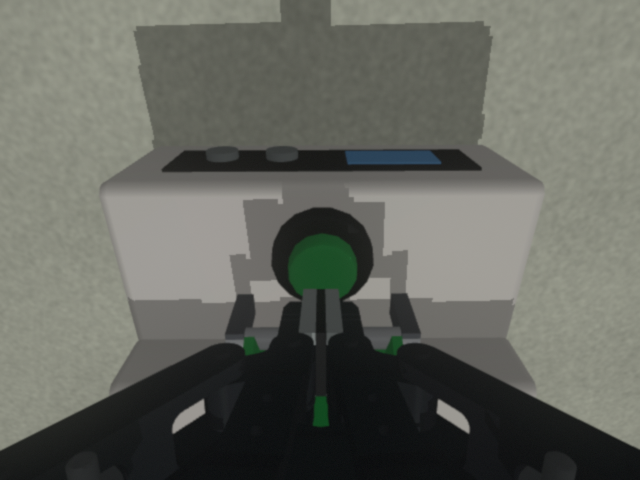

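>>> jog_arm(commands=[[-0.8,0,0,0,0,0,0],[0,0,0,0,0,0,0],[0,0,-0.4,0,0,0,0],[0,0,-0.4,0,0,0,0]])

```text
time_s: 11.85
position: [0.5139, 0.2463, 0.2854]
eef_rot: [-0.703, -0.055, -0.084, 0.704]
contact_force: [-0.1, -0.4, 0.9]
gripper_width: -0.0004
```

```bash
python3 - <<'E'
from h import *
from station import robot,read_camera
s=robot.read_state(); print(s["position"],dev(s,tilt=-.2,g=.173),s["contact_force"],s["gripper_width"])
w=read_camera("wrist"); crop(w["image"],220,180,200,150,4,"pics/w11.png")
s=robot.read_state(); print(s["position"],s["contact_force"])
E
```

```text
[0.51390626 0.24634321 0.28537986] (array([-0.00589746, -0.00230312,  0.00133253]), array([0.54785677, 0.24592345, 0.11574441])) [-0.08322333 -0.37241528  0.85139936] -0.0003795467247382244
[0.51383556 0.24633028 0.28487427] [-0.26747757 -0.55813488  0.14160989]
```

View pics/w11.png

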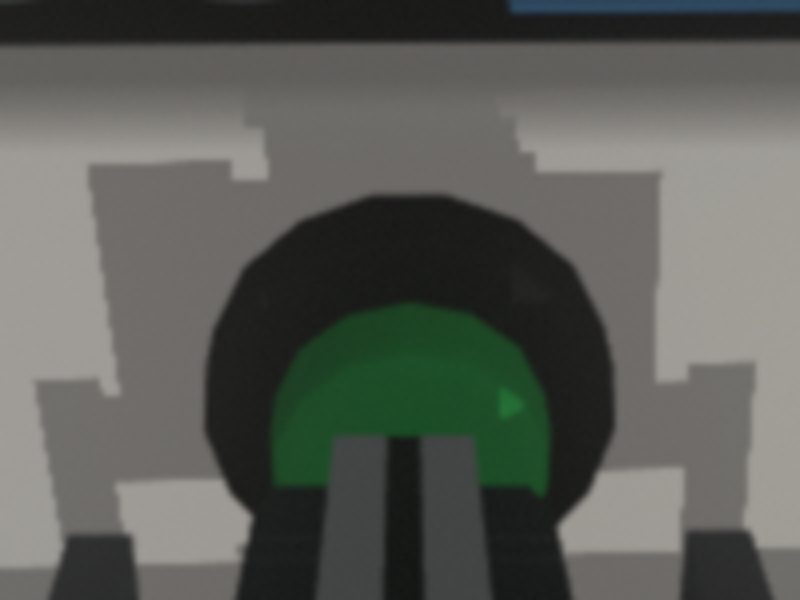

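>>> jog_arm(commands=[[0,0,-0.4,0,0,0,0],[0,0,-0.3,0,0,0,0],[0,0,-0.3,0,0,0,0],[0,0,0,0,0,0,0]])

```text
time_s: 12.4
position: [0.5139, 0.2464, 0.2741]
eef_rot: [-0.703, -0.055, -0.084, 0.704]
contact_force: [-0.9, -1.0, 3.5]
gripper_width: -0.0005
```

```bash
python3 - <<'E'
from h import *
from station import robot,read_camera
s=robot.read_state(); print(s["position"],dev(s,tilt=-.2,g=.173),s["contact_force"],s["gripper_width"])
w=read_camera("wrist"); crop(w["image"],220,180,200,150,4,"pics/w12.png")
E
```

```text
[0.51390578 0.2463677  0.27410576] (array([-0.00526732, -0.00287158,  0.00134273]), array([0.54775977, 0.24584084, 0.10445132])) [-0.86060572 -1.00633866  3.53969233] -0.0005290382325392786
```

View pics/w12.png

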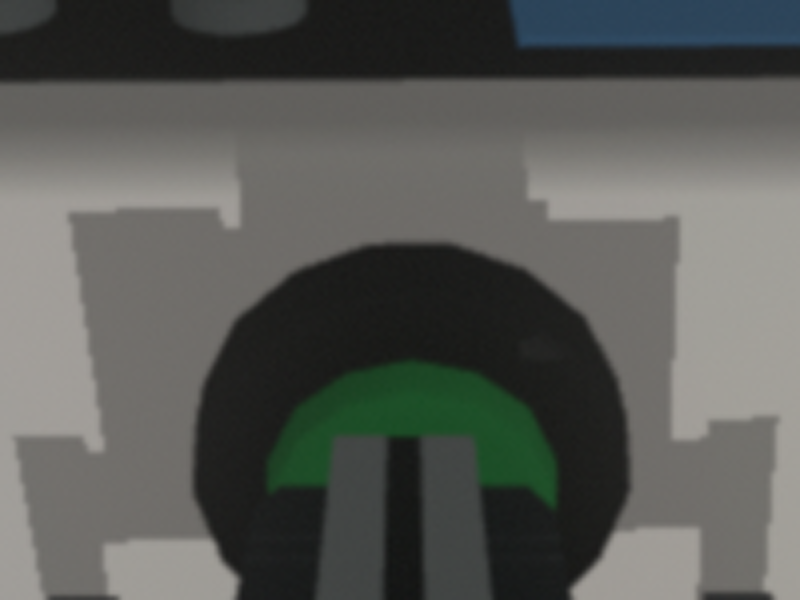

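>>> jog_arm(commands=[[0,0,-0.25,0,0,0,0],[0,0,-0.25,0,0,0,0],[0,0,-0.2,0,0,0,0]])

```text
time_s: 12.82
position: [0.5131, 0.2467, 0.2714]
eef_rot: [-0.703, -0.057, -0.086, 0.703]
contact_force: [-10.6, -6.1, 33.6]
gripper_width: -0.0
```

>>> jog_arm(commands=[[0,0,0.8,0,0,0,0],[-0.3,0,2,0,0,0,0],[-1,0,3,0,0,0,0],[-2,0,4,0,0,0,0],[-2,0,4,0,0,0,0],[-1,0,2,0,0,0,0],[0,0,0,0,0,0,0],[0,0,0,0,0,0,0],[0,0,0,0,0,0,0]])

```text
time_s: 13.95
position: [0.4486, 0.2461, 0.4319]
eef_rot: [0.703, 0.056, 0.086, -0.703]
contact_force: [-0.4, 0.6, 0.6]
gripper_width: 0.0001
```

```bash
python3 - <<'E'
from h import *
from station import robot,read_camera
s=robot.read_state(); print(s["time_s"],s["position"],s["contact_force"],np.abs(s["qvel"]).max())
w=read_camera("side"); cv2.imwrite("pics/s13.png",w["image"][:,:,::-1]);crop(w["image"],200,60,200,150,4,"pics/s13c.png")
w=read_camera("wrist"); crop(w["image"],120,120,400,300,2,"pics/w13.png")
E
```

```text
13.95 [0.44862309 0.24607274 0.43194363] [-0.40950099  0.62101947  0.60312863] 0.011225300097808678
```

View pics/s13.png

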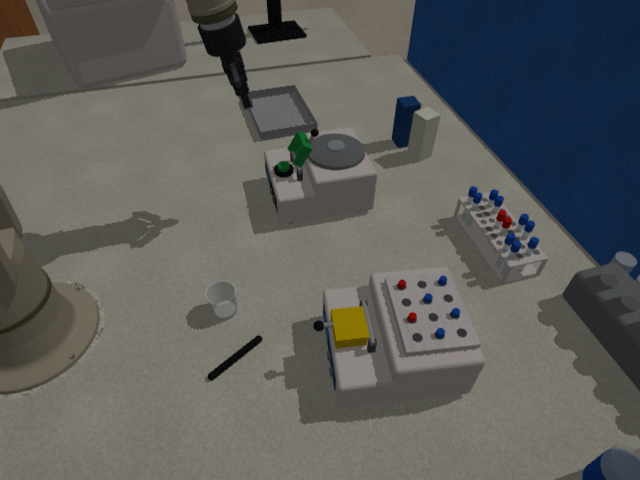

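View pics/s13c.png

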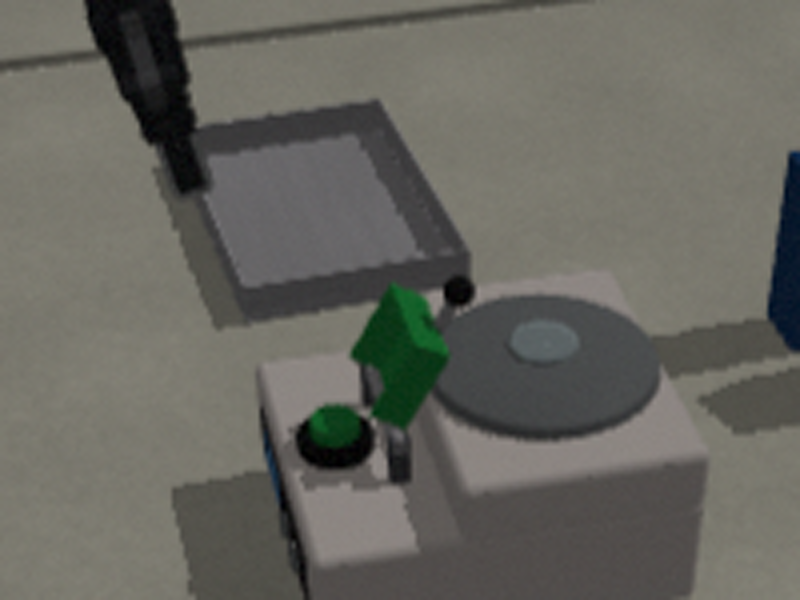

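View pics/w13.png

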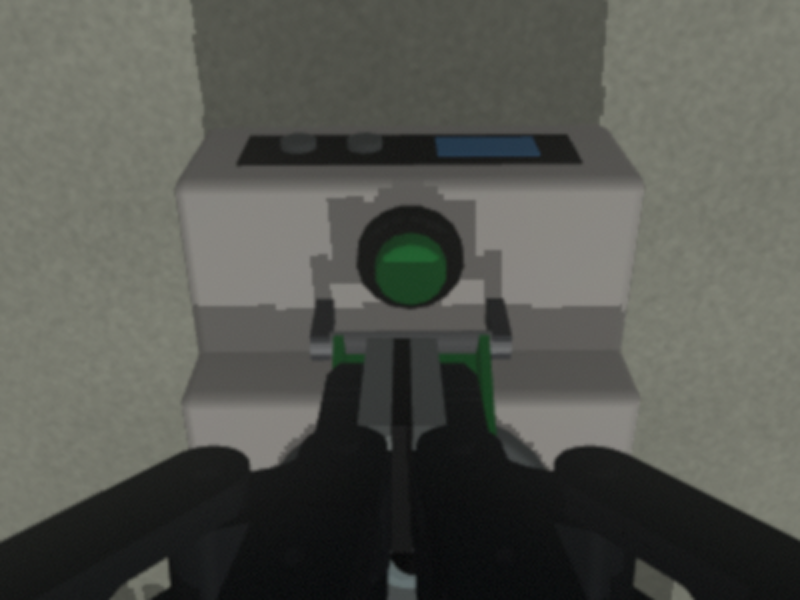

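```bash
python3 - <<'E'
from station import order
print(order.job_done())
E
```

```text
the job is handed in; nothing more can be done
None
```

I opened the centrifuge's green cover, pressed the green start button and let go. The job was handed in at about 14 s of the 48 s allowed.

- **Cover:** I pinched the knob from above and swung the cover to about 2.04 rad, worked out from the tool's position. After I let go, it was still standing open, leaning back, in every later picture, including the last one.
- **Button:** I pressed it with the closed fingertips, tilted slightly.
  - **Press:** the force read 3.5 N part way down, then 33.6 N after 2.7 mm more. That stiff stop, with about 7 mm of travel by my estimate, points to the button being fully down. I took no picture while it was held down, so full travel is inferred from force and height.
  - **Release:** the last pictures show the button standing up again.
- **Heater:** the yellow cover was never touched and is shut in the last picture.
- **Final state:** the arm was clear of everything, with only sensor noise on the force reading.
- **Measurements that disagreed:** my rough side-camera estimates of the lid centre and the button were several millimetres to about 14 mm off the other cameras. I did not use them. The knob and button positions I acted on agreed between the cameras used to within about 3 mm.

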